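# Set out the amber reagent bottles in size order

### The arm

A 6-joint arm with a two-finger parallel gripper is mounted at the origin on the work surface. World frame = base frame: x ahead of the robot, y to its left, z up, the work surface at z = 0. Lengths are in mm, angles in rad, forces in N, time in s.
With the tool pointing down it reaches from about 350 to 775 mm from the base axis. Payload 7.3 kg.
Tool frame: the origin (TCP) lies midway between the tips of the shut fingers; the grasp point (between the pads) lies 19 mm behind it; z points along the fingers, y is the line along which they close (so a half turn about z gives the same grasp; the last joint's range is limited). The gripper opens to 92 mm and grips with 3 to 60 N. Pads are 19 mm wide; open, the fingers measure 130 mm over their backs; the gripper's body (75 mm by 190 mm) begins 47 mm behind the grasp point.
Start: joints at [1.079, 0.342, 1.524, -0, 1.275, -0.146], TCP at [177.935, 493.947, 226.741] pointing down, gripper open.
Joint ranges: [-2.53, 2.53], [-0.77, 2.02], [0.04, 2.7], [-1, 4.14], [0.28, 2.66], [-3.11, 3.11]. Speed limits (rad/s): [2.57, 2.57, 3.14, 3.14, 3.14, 3.14].

### API

Orientations are given as [roll, pitch, yaw] about the fixed x, y, z axes, in that order (R = Rz(yaw) Ry(pitch) Rx(roll)).
In Python, from plant import get_obs, capture, camera_model, close_job, search_frame, regions_of, pinpoint gives the robot as it stands. The module is installed in compiled form; this text tells all that it offers.
- The arm moves only by the shell command python3 -m pendant 'ROWS'. ROWS is JSON, one flat list of numbers, 7 for each row, row after row: the shift along the tool's x, y, z in units of 30 mm (1.0 is 30 mm), then the turn, a rotation vector about the tool's x, y, z in units of 4 degrees (1.0 is 4 degrees), then the closure, from -1 (fully open) to 1 (shut), so that 0 is half open. In form: [dx, dy, dz, wx, wy, wz, gripper, dx, dy, dz, wx, wy, wz, gripper, ...]. A call has 1 to 12 rows; each row shifts and turns the commanded pose from where the row before left it, along the tool's axes as they then stand; what a row does not reach is not made up. A row lasts 1/10 s, in which the tool goes at most 50 mm and 8.59 degrees, less where a joint would pass 70% of its speed; a pose out of reach is approached as far as the arm can. A call with a number of a shift or a turn outside -1 to 1 is refused whole. A call with a gripper value outside its range is refused whole. The fingers move at their own pace and stop on an object; the grip force is fixed at half the most. Time passes only in rows, so rows that do not move let the fingers close. It gives the time, the measured TCP pose, the force, the opening and the grip force at its end, in the units of the state.
- get_obs(): the state, without advancing time (a new reading comes with each control period).
- capture(name): name is "scene" or "top" or "wrist"; returns the picture (420x560x3 uint8, red, green, blue); there is no depth.
- camera_model(name): a dict with "fov_y" (degrees; the focal length in pixels is half the picture's height over the tangent of half this angle, whatever the lens; pixels are square), "cx", "cy" (the principal point, pixels), "pose" (4x4, takes a point from camera to world coordinates). Camera axes: x right, y up, looking along -z (the intrinsics and any distortion apply to the point x, -y, -z); pixel columns grow to the right and rows downward; lengths in mm; the calibration is good to about 2 mm. A picture is of the moment at which its call begins: read the wrist's pose just before it. camera_model takes no time and is no camera call; for the wrist camera it gives the pose at the moment of the call.
- close_job(): hands the job in; it is judged then, once.
Trained networks look in the newest picture that a camera, given by its name, has taken for a name from the list of things; names that differ only in an ending like _2 or _b are one class to them, and where a whole thing is asked for, a point or a joint stands for the part that bears it (a point fixed in the world has none). Each returns a list of dicts, best first, with "score" (0 to 1); they miss things now and then, are a little off and sometimes report something else, mostly with a low value. They report only what shows in the picture. A call takes as long as a camera call. They do not tell look-alikes from the thing itself.
- search_frame(camera, thing): "location" ([column, row] in pixels, amid what is visible of it).
- regions_of(camera, thing): "pixels" (420x560 bool, what is visible of it) and "location" ([column, row] in pixels, amid what is visible of it).
- pinpoint(camera, thing): "location" ([column, row] in pixels: a listed point, or the origin of a listed thing).
The state is a dict: "time": time; "joint_positions": joint angles; "dq": joint speeds; "tau": joint torques, N m; "tool_pos": TCP position; "tcp_rot": TCP orientation; "contact_force": force on the tool from outside, world axes, zero at the start; "moment": the same for the moment, N m; "grip_width": finger opening in mm; "finger_force": force on a finger pad.
Only numpy, scipy, OpenCV 4.12 (cv2) and the standard library are available. Lean on these libraries where they do the work, as an engineer would, in place of code of your own. Each camera call takes 0.05 s, during which the arm holds its last target. There are 200 camera calls.

### The job

Set out the four amber reagent bottles for the titration in order of size, one on each white tile: the largest on the tile next to the magnetic stirrer, then the others in falling order, so that the smallest stands next to the mortar. Set each bottle down gently, upright and centred on its tile, let go of it, and do not knock any bottle over or push the mortar about.

Things in the scene. Friction and masses are not known exactly. Their poses are not given: they have to be found in the camera images.
- bottle_30: The smallest of four upright round amber glass reagent bottles with black caps and blank white labels: 72 mm tall over the cap, body 38 mm in diameter, about 80 g (varies by a third). Its cap, 24 mm in diameter, takes up the top 26 mm (narrower neck for 4 mm below it, then the shoulder); grip it by the cap from above. Origin: centre of its underside, z up along the bottle; turning about z makes no difference. It starts on the bench (z = 0).
- bottle_60: The second smallest of four upright round amber glass reagent bottles with black caps and blank white labels: 88 mm tall over the cap, body 46 mm in diameter, about 140 g (varies by a third). Its cap, 28 mm in diameter, takes up the top 26 mm (narrower neck for 4 mm below it, then the shoulder); grip it by the cap from above. Origin: centre of its underside, z up along the bottle; turning about z makes no difference. It starts on the bench (z = 0).
- bottle_125: The second largest of four upright round amber glass reagent bottles with black caps and blank white labels: 104 mm tall over the cap, body 54 mm in diameter, about 220 g (varies by a third). Its cap, 32 mm in diameter, takes up the top 26 mm (narrower neck for 4 mm below it, then the shoulder); grip it by the cap from above. Origin: centre of its underside, z up along the bottle; turning about z makes no difference. It starts on the bench (z = 0).
- bottle_250: The largest of four upright round amber glass reagent bottles with black caps and blank white labels: 120 mm tall over the cap, body 62 mm in diameter, about 340 g (varies by a third). Its cap, 36 mm in diameter, takes up the top 26 mm (narrower neck for 4 mm below it, then the shoulder); grip it by the cap from above. Origin: centre of its underside, z up along the bottle; turning about z makes no difference. It starts on the bench (z = 0).
- tile_a: One of four equal fixed white ceramic tiles, 70 x 70 x 7 mm, in a nearly straight row at 78 mm spacing on a dark rubber mat (312 x 86 mm, 3 mm thick). This one is at one end of the row, next to tile_b. Origin: centre of its underside, 3 mm above the bench; its top face is 7 mm above the origin (10 mm above the bench). Its y axis lies along the row, within 3 degrees.
- tile_b: One of four equal fixed white ceramic tiles, 70 x 70 x 7 mm, in a nearly straight row at 78 mm spacing on a dark rubber mat (312 x 86 mm, 3 mm thick). This one is second, between tile_a and tile_c. Origin: centre of its underside, 3 mm above the bench; its top face is 7 mm above the origin (10 mm above the bench). Its y axis lies along the row, within 3 degrees.
- tile_c: One of four equal fixed white ceramic tiles, 70 x 70 x 7 mm, in a nearly straight row at 78 mm spacing on a dark rubber mat (312 x 86 mm, 3 mm thick). This one is third, between tile_b and tile_d. Origin: centre of its underside, 3 mm above the bench; its top face is 7 mm above the origin (10 mm above the bench). Its y axis lies along the row, within 3 degrees.
- tile_d: One of four equal fixed white ceramic tiles, 70 x 70 x 7 mm, in a nearly straight row at 78 mm spacing on a dark rubber mat (312 x 86 mm, 3 mm thick). This one is at the other end of the row, next to tile_c. Origin: centre of its underside, 3 mm above the bench; its top face is 7 mm above the origin (10 mm above the bench). Its y axis lies along the row, within 3 degrees.
- stirrer: Small magnetic stirrer, a low grey box with a round white top plate (94 mm across), 120 mm (x) by 110 mm (y) and 44 mm high, with a black knob on its -x side; fixed. It stands just past one end of the row, its centre about 118 mm from that end tile's centre; which end changes from start to start. Origin: centre of its underside, on the bench.
- mortar: White porcelain mortar (an empty bowl, 90 mm across the rim, 50 mm high, 300 g), loose, just past the other end of the row, centre about 118 mm from that end tile's centre. Not to be disturbed. Origin: centre of its underside, on the bench.
There are look-alikes about, which are no part of the job. Leave any blue or turquoise look-alike of the bottle_30 alone.

How it is judged:
By the outcome, as a careful person would: the job done as asked, in the order asked, and still so for the second after the job is handed in, with the robot touching nothing.
It also fails if it takes over 104 s, if anything falls off the work surface, if the arm or the gripper's body presses on something with over 40 N, if the wrist force passes 120 N, or if a joint passes its speed limit or range.

## Working session

There is one attempt and no reset: what is moved stays moved. The work goes in short steps, Python scripts to look and compute and a shell command to move; the robot and the scene stay as the last step left them, time stands still between calls to the robot, and variables do not carry over. Pictures are saved under pics/ and viewed, at most 14 in all, crops included, and the job is handed in when it is done.

```bash
mkdir -p pics; python3 - <<'E'
from plant import *
import cv2,numpy as np
print(get_obs())
for n in ["scene","top"]:
    im=capture(n); cv2.imwrite(f"pics/{n}0.png",im[:,:,::-1])
    m=camera_model(n); print(n,{k:(np.round(v,3).tolist() if k=='pose' else v) for k,v in m.items()})
    for t in ["bottle_30","bottle_60","bottle_125","bottle_250","tile_a","stirrer","mortar"]:
        print(t,[(np.round(d["location"]).tolist(),round(d["score"],2)) for d in pinpoint(n,t)][:6])
E
```

```text
{'time': 0.0, 'joint_positions': array([ 1.07900820e+00,  3.42756018e-01,  1.52502288e+00, -3.43776050e-05,
        1.27540081e+00, -1.46003300e-01]), 'dq': array([ 8.09389882e-04,  6.54209664e-04, -8.37784239e-05,  5.98282040e-04,
        8.58755449e-04,  2.30115051e-03]), 'tau': array([ 9.58351229e-04, -4.31240237e+01, -2.44220424e+01,  7.17751589e-02,
        5.58860635e-02, -1.18390453e-04]), 'tool_pos': array([177.73475518, 493.56103849, 226.02563996]), 'tcp_rot': array([-3.14001770e+00, -1.98369800e-04,  2.79581771e+00]), 'contact_force': array([ 0.21150613, -0.01167738, -1.07660919]), 'moment': array([-0.01194182,  0.01414495, -0.01977868]), 'finger_force': 0.0, 'grip_width': 91.55382574237164}
scene {'fov_y': 43.32567146087735, 'cx': 274.58754016364395, 'cy': 206.33154097526594, 'pose': [[0.0, -0.561, 0.828, 1418.631], [1.0, -0.012, -0.008, 14.369], [0.014, 0.828, 0.561, 647.089], [0.0, 0.0, 0.0, 1.0]]}
bottle_30 [([300.0, 209.0], 0.83), ([368.0, 208.0], 0.81), ([244.0, 202.0], 0.76), ([217.0, 187.0], 0.73), ([173.0, 202.0], 0.71), ([215.0, 224.0], 0.68)]
bottle_60 [([300.0, 
[... 934 characters left out ...]
0, 247.0], 0.68), ([252.0, 240.0], 0.64), ([306.0, 296.0], 0.54)]
bottle_60 [([340.0, 283.0], 0.78), ([196.0, 250.0], 0.75), ([312.0, 255.0], 0.68), ([381.0, 247.0], 0.68), ([252.0, 240.0], 0.64), ([306.0, 296.0], 0.54)]
bottle_125 [([340.0, 283.0], 0.78), ([196.0, 250.0], 0.75), ([312.0, 255.0], 0.68), ([381.0, 247.0], 0.68), ([252.0, 240.0], 0.64), ([306.0, 296.0], 0.54)]
bottle_250 [([340.0, 283.0], 0.78), ([196.0, 250.0], 0.75), ([312.0, 255.0], 0.68), ([381.0, 247.0], 0.68), ([252.0, 240.0], 0.64), ([306.0, 296.0], 0.54)]
tile_a [([336.0, 177.0], 0.89), ([270.0, 176.0], 0.73), ([231.0, 175.0], 0.7), ([302.0, 175.0], 0.58)]
stirrer [([384.0, 181.0], 0.62)]
mortar [([183.0, 173.0], 0.79)]
```

View pics/scene0.png

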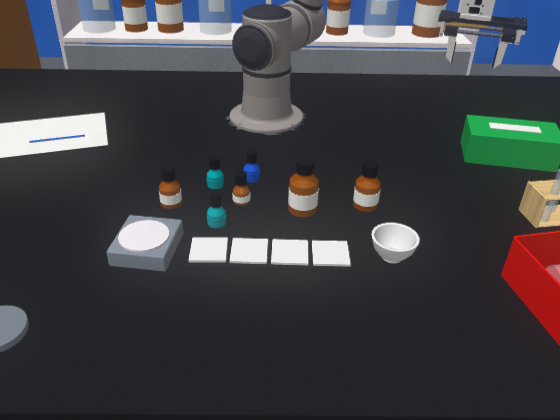

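View pics/top0.png

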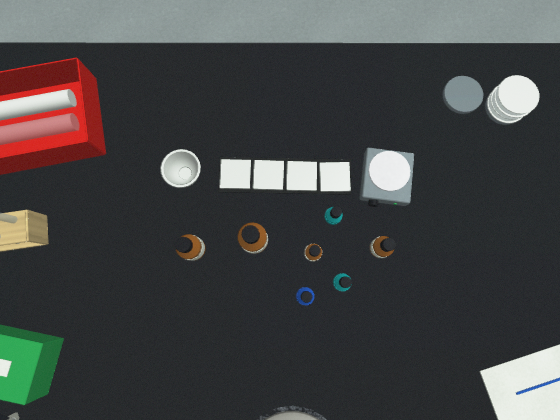

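The stirrer stands at the right (–y) end in the top view, (388,172), and the mortar at the left, (180,168). Amber bottles (top view): (190,247), (253,237), (314,252), (381,246). The turquoise ones at (333,215) and (342,282) and the blue one at (306,296) are look-alikes. Next I compute positions and confirm them in a crop.

```bash
cat > h.py <<'E'
from plant import *
import cv2,numpy as np
def ray(n,p,m=None):
    m=m or camera_model(n); f=210/np.tan(np.radians(m["fov_y"]/2)); P=np.array(m["pose"])
    d=P[:3,:3]@np.array([(p[0]-m["cx"])/f,-(p[1]-m["cy"])/f,-1]); return P[:3,3],d
def onz(n,p,z,m=None):
    o,d=ray(n,p,m); return (o+d*(z-o[2])/d[2])
E
python3 - <<'E'
from h import *
ims={n:capture(n) for n in("scene","top")}
for n,im in ims.items():
    print(n)
    hsv=cv2.cvtColor(im,cv2.COLOR_RGB2HSV)
    am={d["location"][0]:d for d in regions_of(n,"bottle_30")}
    for d in am.values():
        ys,xs=np.nonzero(d["pixels"]); px=hsv[ys,xs]; px=px[px[:,1]>100]
        print(round(d["score"],2),"box",xs.min(),xs.max(),ys.min(),ys.max(),"n",len(xs),"hue",np.median(px[:,0]) if len(px) else None)
    for d in pinpoint(n,"bottle_30"): print("origin",np.round(d["location"],1),np.round(onz(n,d["location"],0)[:2]))
    for d in pinpoint(n,"mortar")[:1]+pinpoint(n,"stirrer")[:1]: print("m/s",np.round(onz(n,d["location"],0)[:2]))
    # tiles
    w=(im.min(2)>185).astype(np.uint8)
    k,l,s,c=cv2.connectedComponentsWithStats(w)
    for i in range(1,k):
        if 300<s[i,4]<1400 and (190<c[i,0]<360) and 150<c[i,1]<270:
            print("tile",c[i].round(1),s[i].tolist(),onz(n,c[i],10)[:2].round(1))
t=ims["top"][200:310,165:405,::-1]; s=ims["scene"][145:235,140:400,::-1]
a=cv2.resize(t,(720,330),interpolation=3); b=cv2.resize(s,(720,249),interpolation=3)
cv2.imwrite("pics/crop.png",np.vstack([a,b]))
E
```

```text
scene
0.9 box 206 223 156 188 n 449 hue 91.0
0.84 box 208 224 192 227 n 455 hue 91.0
0.82 box 159 181 166 208 n 734 hue 12.0
0.82 box 244 259 150 182 n 391 hue 111.0
0.74 box 234 249 172 205 n 405 hue 13.0
0.72 box 353 380 161 211 n 1074 hue 13.0
0.7 box 288 318 157 217 n 1482 hue 13.0
origin [172.2 204.4] [ 461. -200.]
origin [366.6 205.4] [456. 226.]
origin [301.4 210.4] [478.  82.]
origin [212.  222.8] [ 528. -106.]
origin [217.7 184.9] [ 378. -108.]
origin [240.9 199.4] [438. -51.]
origin [251.8 179.3] [351. -30.]
m/s [628. 249.]
m/s [ 610. -222.]
tile [208.  249.1] [189, 238, 39, 23, 830] [ 627.  -103.8]
tile [248.7 249.9] [230, 238, 38, 24, 832] [628.  -25.9]
tile [289.4 251.1] [271, 239, 37, 25, 841] [630.3  52. ]
tile [330.3 252.2] [312, 241, 38, 24, 840] [632.4 130. ]
top
0.96 box 370 395 236 257 n 431 hue 15.0
0.82 box 175 205 234 260 n 633 hue 15.0
0.77 box 297 313 287 304 n 247 hue 110.0
0.66 box 306 321 244 259 n 205 hue 15.0
0.63 box 238 267 222 253 n 739 hue 15.0
0.62 box 333 351 273 291 n 274 hue 90.0
0.49 box 325 342 206 224 n 263 hue 90.0
origin [251.3 242.4] [468.  90.]
origin [379.9 247.1] [ 457. -205.]
origin [311.  251.9] [446. -47.]
origin [306.2 295.6] [348. -35.]
origin [196.2 249.2] [452. 217.]
origin [330.5 215.2] [532. -93.]
origin [343.7 282.7] [ 377. -120.]
origin [332.4 179.8] [617. -99.]
m/s [631. 245.]
m/s [ 615. -223.]
tile [235.1 173.5] [220, 160, 31, 28, 821] [629.1 129.9]
tile [268.3 174.3] [254, 160, 30, 29, 819] [627.3  52.1]
tile [301.5 175.4] [287, 161, 30, 29, 827] [624.7 -25.8]
tile [334.8 176.2] [320, 162, 31, 29, 833] [ 622.8 -104. ]
```

View pics/crop.png

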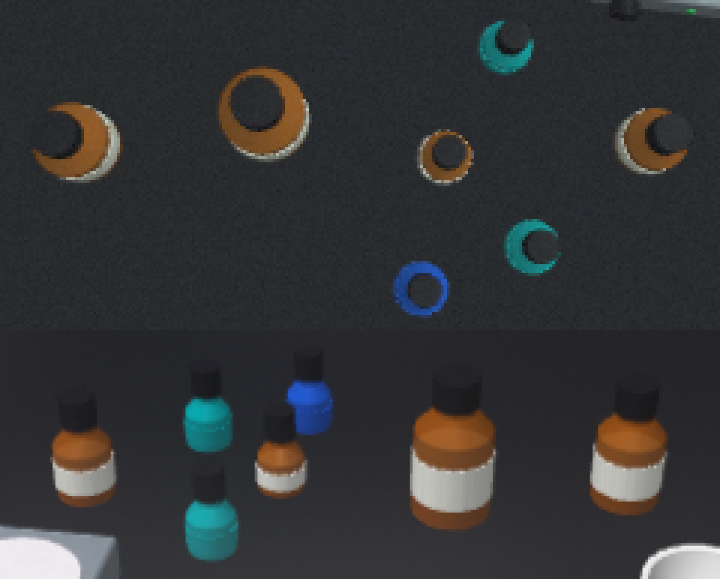

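The crop confirms it. The amber bottles by body width are 250 at top (253,237), 125 at (190,247), 60 at (381,246) and 30 at (314,252). Turning the tool so that it closes along world x (yaw π/2).

```bash
python3 - <<'E'
from h import *
T={"b125":((184,244.3),(370,164.5),104),"b250":((250.7,234.3),(305,161.6),120),"b30":((314.7,250.7),(241.1,174.3),72),"b60":((388.7,244.3),(167.8,169.6),88)}
for k,(t,s,h) in T.items(): print(k,onz("top",t,h).round(1),onz("scene",s,h).round(1))
E
python3 -m pendant '[0,0,0,0,0,1,-1, 0,0,0,0,0,1,-1, 0,0,0,0,0,1,-1, 0,0,0,0,0,1,-1, 0,0,0,0,0,1,-1, 0,0,0,0,0,1,-1, 0,0,0,0,0,1,-1, 0,0,0,0,0,1,-1, 0,0,0,0,0,1,-1, 0,0,0,0,0,1,-1, 0,0,0,0,0,1,-1, 0,0,0,0,0,1,-1]'
python3 -m pendant '[0,0,0,0,0,1,-1, 0,0,0,0,0,1,-1, 0,0,0,0,0,1,-1, 0,0,0,0,0,1,-1, 0,0,0,0,0,1,-1, 0,0,0,0,0,0.55,-1, 0,0,0,0,0,0,-1]'
```

```text
b125 [453.4 218.6 104. ] [457.7 221.2 104. ]
b250 [471.9  81.9 120. ] [477.3  84.  120. ]
b30 [443.1 -49.7  72. ] [450.1 -48.3  72. ]
b60 [ 455.1 -202.3   88. ] [ 461.5 -200.4   88. ]
time: 2.5
tool_pos: [178.0, 493.9, 226.7]
tcp_rot: [3.142, -0.0, 1.955]
contact_force: [0.2, 0.4, 0.5]
grip_width: 91.7
finger_force: 0.0
time: 3.2
tool_pos: [177.9, 493.9, 226.7]
tcp_rot: [3.142, 0.0, 1.57]
contact_force: [-0.4, -0.3, -0.5]
grip_width: 92.2
finger_force: 0.0
```

```bash
python3 -m pendant '[-0.95,0.8,-0.1,0,0,0,-1,-0.95,0.8,-0.1,0,0,0,-1,-0.95,0.8,-0.1,0,0,0,-1,-0.95,0.8,-0.1,0,0,0,-1,-0.95,0.8,-0.1,0,0,0,-1,-0.95,0.8,-0.1,0,0,0,-1,-0.95,0.8,-0.1,0,0,0,-1,-0.95,0.8,-0.1,0,0,0,-1,-0.95,0.8,-0.1,0,0,0,-1,-0.95,0.8,-0.1,0,0,0,-1,-0.95,0.8,-0.1,0,0,0,-1,0,0,0,0,0,0,-1]'
python3 - <<'E'
from h import *
m=camera_model("wrist");im=capture("wrist");cv2.imwrite("pics/w1.png",im[:,:,::-1])
print(m["fov_y"],m["cx"],m["cy"],np.round(m["pose"],3).tolist())
for d in pinpoint("wrist","bottle_250"): print(np.round(d["location"]),round(d["score"],2),onz("wrist",d["location"],0,m)[:2].round(1))
for d in pinpoint("wrist","tile_a"): print("t",np.round(d["location"]),round(d["score"],2),onz("wrist",d["location"],3,m)[:2].round(1))
E
```

```text
time: 4.4
tool_pos: [444.4, 177.5, 259.9]
tcp_rot: [3.14, 0.001, 1.567]
contact_force: [-0.6, 0.7, 0.7]
grip_width: 91.9
finger_force: 0.0
60.65379302093049 269.7175365808014 213.60355549405276 [[1.0, 0.004, -0.002, 443.678], [-0.003, 0.97, 0.245, 242.033], [0.002, -0.245, 0.97, 419.615], [0.0, 0.0, 0.0, 1.0]]
[198. 337.] 0.9 [349.5 -31.1]
[292. 252.] 0.82 [471.8  86.4]
[279. 141.] 0.62 [455.7 221.9]
t [422. 217.] 0.82 [627.4 132.4]
```

View pics/w1.png

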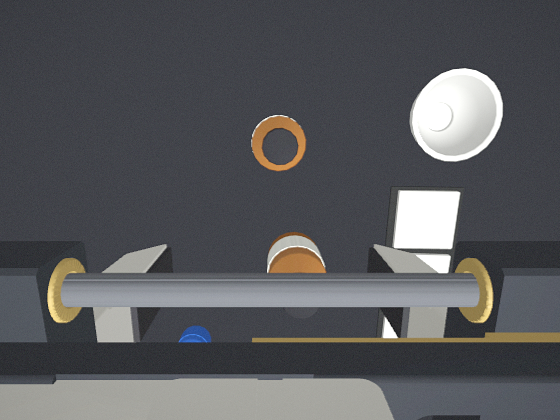

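```bash
python3 -m pendant '[-0.95,0.4,0,0,0,0,-1,-0.95,0.4,0,0,0,0,-1,-0.95,0.2,0,0,0,0,-1,-0.95,0,0,0,0,0,-1,-0.8,0,0,0,0,0,-1,0,0,0,0,0,0,-1,0,0,0,0,0,0,-1]'
cat >> h.py <<'E'
def caps(name,cands):
    "black cap inside amber ring: refine the cap centre in the wrist picture"
    m=camera_model("wrist");im=capture("wrist");cv2.imwrite(f"pics/{name}.png",im[:,:,::-1])
    w=(im.min(2)>190).astype(np.uint8); k,l,s,c=cv2.connectedComponentsWithStats(w)
    for i in range(1,k):
        if s[i,4]>1500: print("white",c[i].round(),s[i].tolist(),onz("wrist",c[i],10,m)[:2].round(1))
    for h in cands:
        for d in regions_of("wrist","bottle_250"):
            ys,xs=np.nonzero(d["pixels"]&(im.max(2)<75))
            ys0,xs0=np.nonzero(d["pixels"]);
            if len(xs)<50: continue
            c=((xs.min()+xs.max())/2,(ys.min()+ys.max())/2)
            print(h,round(d["score"],2),"box",xs0.min(),xs0.max(),ys0.min(),ys0.max(),"cap",xs.min(),xs.max(),ys.min(),ys.max(),onz("wrist",c,h,m)[:2].round(1))
E
python3 -c "
from h import *
caps('w2',[120])"
```

```text
time: 5.25
tool_pos: [471.4, 43.5, 259.8]
tcp_rot: [-3.142, -0.001, 1.571]
contact_force: [0.4, 0.6, -0.7]
grip_width: 91.7
finger_force: 0.0
white [415. 101.] [381, 68, 70, 68, 4154] [629.2 131.2]
white [406. 173.] [374, 143, 67, 62, 3603] [627.1  53. ]
white [401. 231.] [369, 211, 62, 50, 2248] [626.8 -15.8]
120 0.98 box 230 263 242 272 cap 230 255 243 272 [446.8  -7.6]
120 0.79 box 304 332 307 329 cap 310 332 307 329 [518.6 -67.3]
120 0.73 box 240 303 116 181 cap 240 297 119 175 [469.9  89. ]
120 0.69 box 223 280 0 38 cap 239 258 0 37 [454.8 184.8]
120 0.63 box 173 209 307 342 cap 173 207 313 342 [396.5 -77.2]
```

View pics/w2.png

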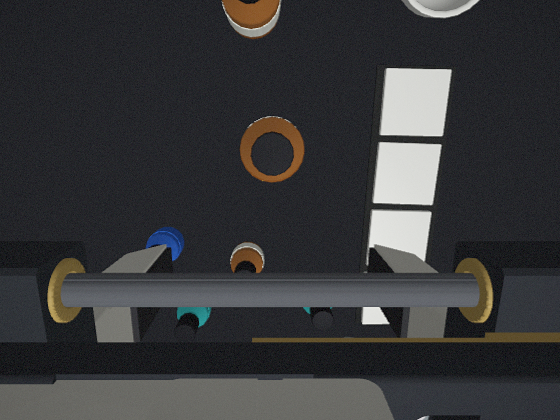

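```bash
python3 -m pendant '[0.7,0.1,0.3,0,0,0,-0.3,0.65,0,0.76,0,0,0,-0.3,0,0,1,0,0,0,-0.3,0,0,1,0,0,0,-0.3,0,0,1,0,0,0,-0.3,0,0,0.9,0,0,0,-0.3,0,0,0.6,0,0,0,-0.3,0,0,0,0,0,0,-0.3,0,0,0,0,0,0,-0.3]'
```

```text
time: 6.25
tool_pos: [475.0, 83.8, 93.3]
tcp_rot: [3.142, -0.0, 1.572]
contact_force: [0.3, 0.5, 0.2]
grip_width: 59.6
finger_force: 0.0
```

```bash
python3 -m pendant '[0,0,0,0,0,0,1,0,0,0,0,0,0,1,0,0,0,0,0,0,1,0,0,0,0,0,0,1,0,0,0,0,0,0,1,0,0,0,0,0,0,1,0,0,-0.3,0,0,0,1,0,0,-0.3,0,0,0,1,0,0,0,0,0,0,1]'
```

```text
time: 7.15
tool_pos: [475.8, 82.9, 112.3]
tcp_rot: [3.139, -0.0, 1.571]
contact_force: [0.0, 0.4, -2.2]
grip_width: 35.1
finger_force: 30.0
```

```bash
python3 -m pendant '[0,0,-0.6,0,0,0,1,0,0,-0.9,0,0,0,1,0,0,-0.9,0,0,0,1,-0.2,0.15,-0.8,0,0,0,1,-0.6,0.5,0,0,0,0,1,-0.9,0.7,0,0,0,0,1,-0.9,0.7,0,0,0,0,1,-0.9,0.7,0,0,0,0,1,-0.9,0.7,0,0,0,0,1,-0.9,0.7,0,0,0,0,1,-0.6,0.5,0,0,0,0,1,-0.35,0.28,0,0,0,0,1]'
python3 -m pendant '[0,0,0,0,0,0,1,0,0,0.4,0,0,0,1,0,0,0.8,0,0,0,1,0,0,0.8,0,0,0,1,0,0,0.6,0,0,0,1,0,0,0,0,0,0,1,0,0,0,0,0,0,1]'
```

```text
time: 8.35
tool_pos: [623.5, -106.6, 206.1]
tcp_rot: [-3.141, 0.0, 1.569]
contact_force: [-0.8, -0.1, -2.6]
grip_width: 35.1
finger_force: 30.0
time: 9.05
tool_pos: [622.3, -103.8, 128.9]
tcp_rot: [-3.141, -0.0, 1.571]
contact_force: [0.6, -0.3, -1.7]
grip_width: 35.6
finger_force: 30.0
```

```bash
python3 -m pendant '[0,0,0.4,0,0,0,1,0,0,0.25,0,0,0,1,0,0,0.12,0,0,0,1,0,0,0.05,0,0,0,1,0,0,0.03,0,0,0,1,0,0,0.02,0,0,0,1,0,0,0,0,0,0,1,0,0,0,0,0,0,1]'
```

```text
time: 9.85
tool_pos: [622.7, -104.7, 103.5]
tcp_rot: [3.141, 0.0, 1.571]
contact_force: [-3.5, -0.8, 5.2]
grip_width: 35.4
finger_force: 30.0
```

```bash
python3 - <<'E'
from h import *
im=capture("scene");a=im[150:280,180:380,::-1];t=capture("top")[140:270,160:400,::-1]
print(get_obs()["contact_force"],get_obs()["tool_pos"])
cv2.imwrite("pics/p1.png",cv2.resize(a,(800,520),interpolation=3))
E
```

```text
[-4.05797323  0.36299402  5.48327262] [ 622.71530659 -104.72932287  103.54737335]
```

View pics/p1.png

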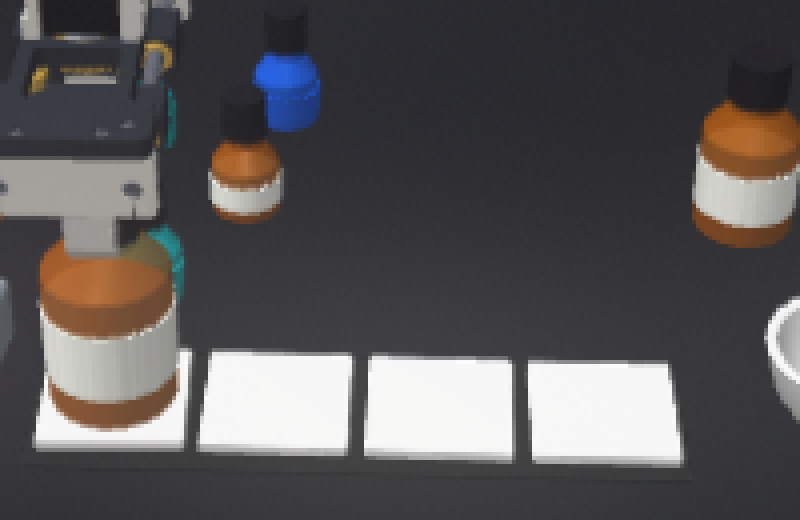

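```bash
python3 - <<'E'
from h import *
im=capture("scene")
# bench bias: bottle bottoms before: mask bottoms 208@170(b60),211@367(b125),217@303(b250)
for n,p,r in (("b60",(170,208.7),23),("b125",(367,211.7),27),("b250",(303,217.7),31)): print(n,onz("scene",p,0)[:2].round(1),r)
print("now edge",onz("scene",(208,256.9),10)[:2],"tile front",onz("scene",(207,260.8),10)[:2],"tile back",onz("scene",(209,237.3),10)[:2])
for d in regions_of("scene","bottle_250"):
    ys,xs=np.nonzero(d["pixels"]); print(xs.min(),xs.max(),ys.min(),ys.max(),onz("scene",((xs.min()+xs.max())/2,ys.max()+.7),10)[:2].round(1))
for d in pinpoint("scene","bottle_250"): print(onz("scene",d["location"],10)[:2].round(1))
E
```

```text
b60 [ 477.6 -201.7] 23
b125 [480.2 223.4] 27
b250 [505.4  84. ] 31
now edge [ 650.3069547  -101.32223864] tile front [ 661.64558855 -102.00149562] tile back [ 590.02341796 -105.61763875]
232 249 171 205 [477.6 -49.5]
243 259 150 182 [382.9 -30.4]
189 224 205 257 [ 652.7 -103.9]
159 178 166 208 [ 492.2 -201.5]
353 380 161 211 [494.7 219.1]
[369.5 -27.2]
[465.7 223.3]
[453.4 -50.1]
[ 620.7 -108.4]
[ 478.7 -190.5]
[546.3 -96. ]
[ 389.  -105.9]
```

```bash
python3 -m pendant '[0,0,-0.15,0,0,0,1,0,0,0,0,0,0,1,0,0.06,0,0,0,0,1,0,0.05,0,0,0,0,1,0,0,0,0,0,0,1,0,0,0.08,0,0,0,1,0,0,0.04,0,0,0,1,0,0,0.03,0,0,0,1,0,0,0,0,0,0,1,0,0,0,0,0,0,1]'
python3 -m pendant '[0,0,0,0,0,0,0.1,0,0,0,0,0,0,-0.3,0,0,0,0,0,0,-0.3,0,0,0,0,0,0,-0.3,0,0,-0.3,0,0,0,-0.3,0,0,-0.8,0,0,0,-0.3,0,0,-1,0,0,0,-0.3,0,0,-1,0,0,0,-0.3,0,0,-1,0,0,0,-0.3,0,0,-1,0,0,0,-0.3,0,0,0,0,0,0,-0.3]'
python3 - <<'E'
from h import *
im=capture("scene")
for d in regions_of("scene","bottle_250"):
    ys,xs=np.nonzero(d["pixels"]); print(xs.min(),xs.max(),ys.min(),ys.max(),onz("scene",((xs.min()+xs.max())/2,ys.max()+.7),10)[:2].round(1))
E
```

```text
time: 11.1
tool_pos: [626.0, -104.7, 103.5]
tcp_rot: [3.141, 0.0, 1.571]
contact_force: [-2.6, 0.2, 5.7]
grip_width: 35.5
finger_force: 30.0
time: 12.2
tool_pos: [627.9, -105.1, 261.7]
tcp_rot: [3.132, 0.003, 1.571]
contact_force: [0.2, -0.3, 0.6]
grip_width: 59.7
finger_force: 0.0
244 259 150 182 [382.8 -29.3]
190 224 191 258 [ 655.6 -102.6]
207 223 156 188 [ 410.5 -110.5]
233 250 171 206 [481.4 -47.2]
353 380 161 211 [494.7 219.1]
158 181 166 208 [ 492.1 -199.4]
214 225 192 218 [526.5 -90.4]
```

```bash
python3 -m pendant '[-0.46,-0.8,0,0,0,0,-0.4,-0.46,-0.8,0,0,0,0,-0.4,-0.46,-0.8,0,0,0,0,-0.4,-0.46,-0.8,0,0,0,0,-0.4,-0.46,-0.8,0,0,0,0,-0.4,-0.46,-0.8,0,0,0,0,-0.4,-0.46,-0.77,0,0,0,0,-0.4,0,0,1,0,0,0,-0.4,0,0,1,0,0,0,-0.4,0,0,1,0,0,0,-0.4,0,0,0,0,0,0,-0.4,0,0,0,0,0,0,-0.4]'
```

```text
time: 13.5
tool_pos: [458.5, -201.0, 165.5]
tcp_rot: [-3.14, -0.001, 1.571]
contact_force: [-0.1, -0.8, -0.7]
grip_width: 64.5
finger_force: 0.0
```

```bash
python3 -m pendant '[0,0,0.8,0,0,0,-0.4,0,0,0.9,0,0,0,-0.4,0,0,0.9,0,0,0,-0.4,0,0,0.6,0,0,0,-0.4,0,0,0.28,0,0,0,-0.4,0,0,0,0,0,0,-0.4,0,0,0,0,0,0,-0.4]'
python3 -m pendant '[0,0,0,0,0,0,1,0,0,0,0,0,0,1,0,0,0,0,0,0,1,0,0,0,0,0,0,1,0,0,0,0,0,0,1,0,0,0,0,0,0,1,0,0,0,0,0,0,1,0,0,-0.3,0,0,0,1,0,0,-0.3,0,0,0,1,0,0,0,0,0,0,1]'
```

```text
time: 14.2
tool_pos: [459.8, -201.7, 62.7]
tcp_rot: [3.14, 0.001, 1.571]
contact_force: [0.4, -1.1, -0.1]
grip_width: 64.3
finger_force: 0.0
time: 15.2
tool_pos: [459.8, -201.7, 81.0]
tcp_rot: [3.139, 0.002, 1.571]
contact_force: [-0.3, 0.1, -0.7]
grip_width: 27.3
finger_force: 30.0
```

```bash
python3 -m pendant '[0,0,-0.7,0,0,0,1,0,0,-0.9,0,0,0,1,0,0,-0.9,0,0,0,1,0.3,0.2,-0.8,0,0,0,1,0.8,0.53,0,0,0,0,1,1,0.67,0,0,0,0,1,1,0.67,0,0,0,0,1,1,0.67,0,0,0,0,1,1,0.67,0,0,0,0,1,1,0.67,0,0,0,0,1,1,0.67,0,0,0,0,1,0.7,0.47,0,0,0,0,1]'
python3 -m pendant '[0.5,0.33,0,0,0,0,1,0.16,0.12,0,0,0,0,1,0,0,0.4,0,0,0,1,0,0,0.8,0,0,0,1,0,0,0.8,0,0,0,1,0,0,0.6,0,0,0,1,0,0,0.3,0,0,0,1,0,0,0,0,0,0,1,0,0,0,0,0,0,1]'
```

```text
time: 16.4
tool_pos: [616.4, 34.9, 178.3]
tcp_rot: [3.141, -0.0, 1.572]
contact_force: [0.5, 0.0, -1.6]
grip_width: 28.0
finger_force: 30.0
time: 17.3
tool_pos: [629.3, 52.0, 92.0]
tcp_rot: [3.141, 0.0, 1.57]
contact_force: [0.6, -0.2, -1.5]
grip_width: 27.4
finger_force: 30.0
```

```bash
python3 -m pendant '[0,0,0.3,0,0,0,1,0,0,0.2,0,0,0,1,0,0,0.08,0,0,0,1,0,0,0.04,0,0,0,1,0,0,0.03,0,0,0,1,0,0,0.02,0,0,0,1,0,0,0,0,0,0,1,0,0,0,0,0,0,1]'
cat >> h.py <<'E'
def scn(z=10,near=(630,0)):
    capture("scene")
    for d in regions_of("scene","bottle_250"):
        ys,xs=np.nonzero(d["pixels"]); p=onz("scene",((xs.min()+xs.max())/2,ys.max()+.7),z)[:2]
        if p[0]>590: print("front edge",p.round(1))
E
python3 -c "
from h import *
scn()"
```

```text
time: 18.1
tool_pos: [629.1, 52.6, 71.5]
tcp_rot: [3.141, -0.0, 1.571]
contact_force: [0.1, -0.5, -1.9]
grip_width: 27.3
finger_force: 30.0
front edge [650.1  50.8]
front edge [ 655.6 -103.6]
```

```bash
python3 -m pendant '[0.03,0.04,0.02,0,0,0,1,0,0,0.02,0,0,0,1,0,0,0.02,0,0,0,1,0,0,0,0,0,0,1,0,0,0,0,0,0,1]'
```

```text
time: 18.7
tool_pos: [629.8, 53.2, 71.3]
tcp_rot: [-3.141, 0.001, 1.571]
contact_force: [-6.4, -1.6, 10.1]
grip_width: 27.5
finger_force: 30.0
```

```bash
python3 -m pendant '[0,0,-0.03,0,0,0,1,0,0,0,0,0,0,0.2,0,0,0,0,0,0,-0.4,0,0,0,0,0,0,-0.4,0,0,0,0,0,0,-0.4,0,0,-0.3,0,0,0,-0.4,0,0,-0.8,0,0,0,-0.4,0,0,-1,0,0,0,-0.4,0,0,-1,0,0,0,-0.4,0,0,-1,0,0,0,-0.4,0,0,-0.8,0,0,0,-0.4,0,0,0,0,0,0,-0.4]'
python3 -c "
from h import *
scn()"
```

```text
time: 19.9
tool_pos: [632.1, 53.5, 222.3]
tcp_rot: [3.133, 0.0, 1.571]
contact_force: [0.4, 0.4, -0.1]
grip_width: 64.1
finger_force: 0.0
front edge [653.   51.7]
front edge [ 655.6 -102.6]
```

```bash
python3 -m pendant '[0.6,-0.6,0,0,0,0,-0.3,0.7,-0.72,0,0,0,0,-0.3,0.7,-0.72,0,0,0,0,-0.3,0.7,-0.72,0,0,0,0,-0.3,0.7,-0.72,0,0,0,0,-0.3,0.7,-0.72,0,0,0,0,-0.3,0.7,-0.72,0,0,0,0,-0.3,0.7,-0.72,0,0,0,0,-0.3,0.1,-0.14,0,0,0,0,-0.3,0,0,1,0,0,0,-0.3,0,0,0.5,0,0,0,-0.3,0,0,0,0,0,0,-0.3]'
python3 -m pendant '[0,0,0,0,0,0,-0.3]'
```

```text
time: 21.2
tool_pos: [455.4, 220.5, 169.5]
tcp_rot: [-3.136, 0.002, 1.57]
contact_force: [-0.1, -0.4, 0.8]
grip_width: 59.8
finger_force: 0.0
time: 21.3
tool_pos: [457.0, 221.1, 172.1]
tcp_rot: [-3.14, 0.0, 1.57]
contact_force: [0.3, -0.9, -0.4]
grip_width: 59.5
finger_force: 0.0
```

```bash
python3 -m pendant '[0,0,0.8,0,0,0,-0.3,0,0,0.9,0,0,0,-0.3,0,0,0.8,0,0,0,-0.3,0,0,0.5,0,0,0,-0.3,0,0,0.2,0,0,0,-0.3,0,0,0,0,0,0,-0.3,0,0,0,0,0,0,-0.3]'
python3 -m pendant '[0,0,0,0,0,0,1,0,0,0,0,0,0,1,0,0,0,0,0,0,1,0,0,0,0,0,0,1,0,0,0,0,0,0,1,0,0,0,0,0,0,1,0,0,-0.3,0,0,0,1,0,0,-0.3,0,0,0,1,0,0,0,0,0,0,1]'
```

```text
time: 22.0
tool_pos: [457.8, 221.6, 77.5]
tcp_rot: [3.14, -0.001, 1.57]
contact_force: [0.3, 1.1, 0.9]
grip_width: 59.5
finger_force: 0.0
time: 22.9
tool_pos: [457.9, 221.8, 96.0]
tcp_rot: [3.139, -0.001, 1.571]
contact_force: [-0.1, 0.3, -1.6]
grip_width: 31.3
finger_force: 30.0
```

```bash
python3 -m pendant '[0,0,-0.7,0,0,0,1,0,0,-0.9,0,0,0,1,0,0,-0.9,0,0,0,1,0,0,-0.8,0,0,0,1,-0.3,0.2,-0.5,0,0,0,1,-0.8,0.55,0,0,0,0,1,-1,0.69,0,0,0,0,1,-1,0.69,0,0,0,0,1,-1,0.69,0,0,0,0,1,-1,0.69,0,0,0,0,1,-1,0.69,0,0,0,0,1,-1,0.69,0,0,0,0,1]'
python3 -m pendant '[-0.7,0.47,0,0,0,0,1,-0.45,0.3,0,0,0,0,1,0,0,0,0,0,0,1,0,0,0.4,0,0,0,1,0,0,0.8,0,0,0,1,0,0,0.8,0,0,0,1,0,0,0.8,0,0,0,1,0,0,0.5,0,0,0,1,0,0,0.2,0,0,0,1,0,0,0,0,0,0,1,0,0,0,0,0,0,1]'
python3 -c "
from h import *
scn(15)"
```

```text
time: 24.1
tool_pos: [604.1, 7.1, 208.4]
tcp_rot: [-3.142, -0.0, 1.571]
contact_force: [0.2, 0.8, -1.7]
grip_width: 31.5
finger_force: 30.0
time: 25.2
tool_pos: [626.9, -25.6, 104.2]
tcp_rot: [3.14, 0.0, 1.571]
contact_force: [0.3, -0.0, -1.1]
grip_width: 31.2
finger_force: 30.0
front edge [ 661.6 -101.7]
front edge [659.   49.5]
front edge [636.7 -25.8]
```

```bash
python3 -m pendant '[0,0.03,0.25,0,0,0,1,0,0,0.15,0,0,0,1,0,0,0.07,0,0,0,1,0,0,0.04,0,0,0,1,0,0,0.03,0,0,0,1,0,0,0.02,0,0,0,1,0,0,0,0,0,0,1,0,0,0,0,0,0,1]'
python3 -c "
from h import *
scn()"
```

```text
time: 26.1
tool_pos: [627.6, -26.0, 86.7]
tcp_rot: [3.141, -0.0, 1.571]
contact_force: [-0.2, 0.6, -1.5]
grip_width: 31.4
finger_force: 30.0
front edge [ 655.6 -102.6]
front edge [650.1  50.8]
front edge [651.4 -25.3]
```

```bash
python3 -m pendant '[0,0.03,0.02,0,0,0,1,0,0,0.02,0,0,0,1,0,0,0,0,0,0,1,0,0,0,0,0,0,1]'
```

```text
time: 26.6
tool_pos: [628.2, -26.1, 86.6]
tcp_rot: [-3.141, 0.0, 1.571]
contact_force: [-3.9, 0.3, 6.2]
grip_width: 31.3
finger_force: 30.0
```

Contact; I release and go up.

```bash
python3 -m pendant '[0,0,-0.02,0,0,0,1,0,0,0,0,0,0,0.1,0,0,0,0,0,0,-0.3,0,0,0,0,0,0,-0.3,0,0,0,0,0,0,-0.3,0,0,-0.3,0,0,0,-0.3,0,0,-0.8,0,0,0,-0.3,0,0,-1,0,0,0,-0.3,0,0,-1,0,0,0,-0.3,0,0,-1,0,0,0,-0.3,0,0,-0.5,0,0,0,-0.3,0,0,0,0,0,0,-0.3]'
python3 -c "
from h import *
scn()"
```

```text
time: 27.8
tool_pos: [629.7, -26.2, 227.6]
tcp_rot: [3.135, 0.001, 1.571]
contact_force: [0.5, 0.4, -0.6]
grip_width: 59.6
finger_force: 0.0
front edge [648.4 -25.4]
front edge [ 655.6 -102.6]
front edge [650.1  50.8]
```

```bash
python3 -m pendant '[-0.1,-0.6,0,0,0,0,-0.1,-0.1,-0.9,0,0,0,0,-0.1,-0.1,-0.9,0,0,0,0,-0.1,-0.1,-0.9,0,0,0,0,-0.1,-0.1,-0.9,0,0,0,0,-0.1,-0.1,-0.9,0,0,0,0,-0.1,-0.1,-0.9,0,0,0,0,-0.1,-0.06,-0.03,0.8,0,0,0,-0.1,0,0,1,0,0,0,-0.1,0,0,0.8,0,0,0,-0.1,0,0,0,0,0,0,-0.1,0,0,0,0,0,0,-0.1]'
python3 - <<'E'
from h import *
im=capture("scene")[120:250,160:380,::-1]
cv2.imwrite("pics/p3.png",cv2.resize(im,(792,468),interpolation=3))
E
```

```text
time: 29.1
tool_pos: [447.1, -48.7, 145.6]
tcp_rot: [-3.14, -0.001, 1.571]
contact_force: [0.4, 0.4, 0.4]
grip_width: 50.6
finger_force: 0.0
```

View pics/p3.png

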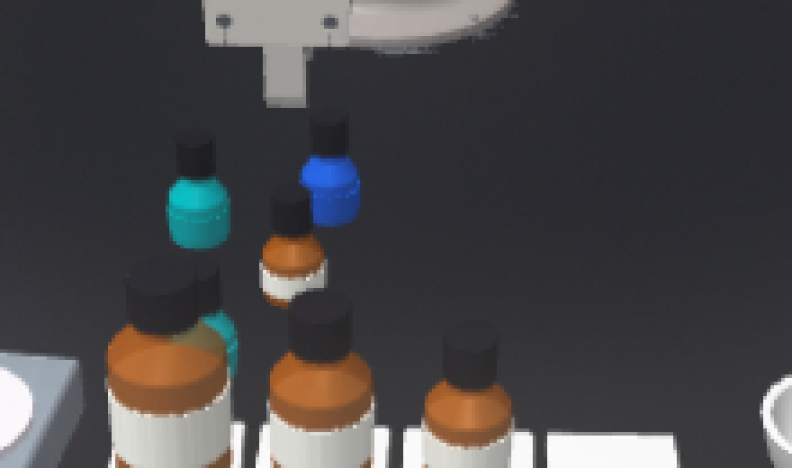

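The finger (column 286) is in line with the small amber cap (291). The three placed bottles stand upright.

```bash
python3 -m pendant '[0,0,0.8,0,0,0,-0.1,0,0,0.9,0,0,0,-0.1,0,0,0.8,0,0,0,-0.1,0,0,0.6,0,0,0,-0.1,0,0,0.25,0,0,0,-0.1,0,0,0,0,0,0,-0.1,0,0,0,0,0,0,-0.1]'
python3 -m pendant '[0,0,0,0,0,0,1,0,0,0,0,0,0,1,0,0,0,0,0,0,1,0,0,0,0,0,0,1,0,0,0,0,0,0,1,0,0,0,0,0,0,1,0,0,-0.3,0,0,0,1,0,0,-0.3,0,0,0,1,0,0,0,0,0,0,1]'
```

```text
time: 29.85
tool_pos: [448.4, -49.0, 46.5]
tcp_rot: [3.14, 0.0, 1.571]
contact_force: [0.2, 0.5, 0.3]
grip_width: 50.7
finger_force: 0.0
time: 30.75
tool_pos: [448.5, -49.1, 64.9]
tcp_rot: [3.139, 0.001, 1.571]
contact_force: [0.1, -0.5, -0.5]
grip_width: 23.5
finger_force: 30.0
```

```bash
python3 -m pendant '[0,0,-0.7,0,0,0,1,0,0,-0.9,0,0,0,1,0,0,-0.9,0,0,0,1,0.2,0.2,-0.8,0,0,0,1,0.6,0.62,-0.1,0,0,0,1,0.87,0.9,0,0,0,0,1,0.87,0.9,0,0,0,0,1,0.87,0.9,0,0,0,0,1,0.87,0.9,0,0,0,0,1,0.87,0.9,0,0,0,0,1,0.55,0.55,0,0,0,0,1,0.27,0.25,0,0,0,0,1]'
python3 -m pendant '[0,0,0,0,0,0,1,0,0,0.4,0,0,0,1,0,0,0.8,0,0,0,1,0,0,0.8,0,0,0,1,0,0,0.8,0,0,0,1,0,0,0.4,0,0,0,1,0,0,0,0,0,0,1,0,0,0,0,0,0,1]'
```

```text
time: 31.95
tool_pos: [632.1, 132.1, 165.0]
tcp_rot: [3.142, -0.0, 1.572]
contact_force: [-0.5, -0.2, -1.2]
grip_width: 23.4
finger_force: 30.0
time: 32.75
tool_pos: [631.4, 129.9, 70.2]
tcp_rot: [3.141, -0.0, 1.57]
contact_force: [0.1, -0.3, -0.6]
grip_width: 23.5
finger_force: 30.0
```

```bash
python3 -m pendant '[0,0.03,0.2,0,0,0,1,0,0,0.12,0,0,0,1,0,0,0.06,0,0,0,1,0,0,0.04,0,0,0,1,0,0,0.02,0,0,0,1,0,0,0,0,0,0,1,0,0,0,0,0,0,1]'
python3 -c "
from h import *
scn()"
```

```text
time: 33.45
tool_pos: [632.1, 130.3, 56.4]
tcp_rot: [3.141, -0.0, 1.571]
contact_force: [-0.7, 0.7, -0.9]
grip_width: 23.1
finger_force: 30.0
front edge [ 655.6 -103.6]
front edge [651.3 -24.3]
front edge [648.7 129. ]
front edge [653.   50.7]
```

```bash
python3 -m pendant '[0.02,0,0.02,0,0,0,1,0,0,0.02,0,0,0,1,0,0,0.01,0,0,0,1,0,0,0,0,0,0,1,0,0,0,0,0,0,1]'
```

```text
time: 34.05
tool_pos: [632.2, 131.0, 55.6]
tcp_rot: [3.141, -0.0, 1.571]
contact_force: [-1.6, -0.3, 5.2]
grip_width: 23.3
finger_force: 30.0
```

```bash
python3 -m pendant '[0,0,-0.02,0,0,0,1,0,0,0,0,0,0,0.3,0,0,0,0,0,0,-0.1,0,0,0,0,0,0,-0.1,0,0,0,0,0,0,-0.1,0,0,-0.3,0,0,0,-0.1,0,0,-0.8,0,0,0,-0.1,0,0,-1,0,0,0,-0.1,0,0,-1,0,0,0,-0.1,0,0,-1,0,0,0,-0.1,0,0,-1,0,0,0,-0.1,0,0,-0.5,0,0,0,-0.1]'
python3 -m pendant '[0,-0.8,0,0,0,0,-0.1,0,-0.9,0,0,0,0,-0.1,0,-0.9,0,0,0,0,-0.1,0,-0.9,0,0,0,0,-0.1,0,-0.9,0,0,0,0,-0.1,0,-0.6,0,0,0,0,-0.1,0,0,0,0,0,0,-0.1,0,0,0,0,0,0,-0.1]'
python3 - <<'E'
from h import *
s=capture("scene")[180:280,120:430,::-1]; t=capture("top")[140:215,150:420,::-1]
a=cv2.resize(s,(800,258),interpolation=3);b=cv2.resize(t,(800,222),interpolation=3)
cv2.imwrite("pics/end.png",np.vstack([a,b]))
E
```

```text
time: 35.25
tool_pos: [633.0, 131.0, 227.6]
tcp_rot: [3.136, -0.001, 1.571]
contact_force: [0.6, -0.1, -0.1]
grip_width: 50.2
finger_force: 0.0
time: 36.05
tool_pos: [482.7, 130.9, 224.4]
tcp_rot: [3.139, -0.0, 1.571]
contact_force: [-0.2, 0.5, 0.5]
grip_width: 50.6
finger_force: 0.0
```

View pics/end.png

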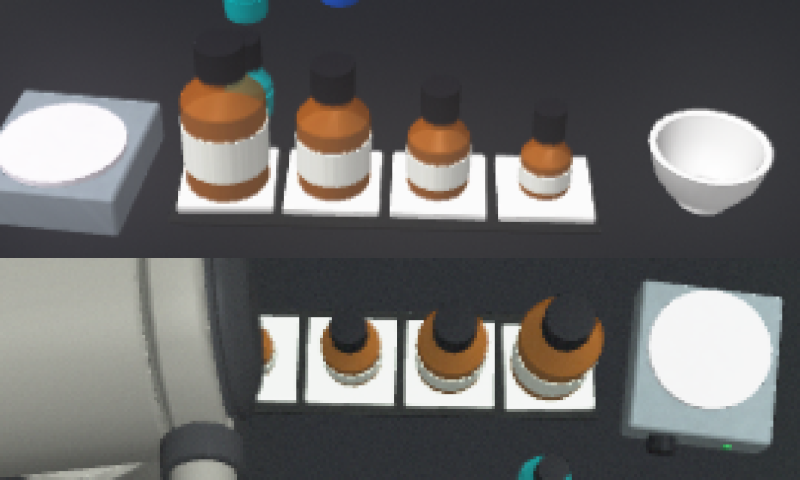

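All four stand upright in the right order, and the mortar is untouched. I check the x centring from straight above with the wrist camera.

```bash
python3 -m pendant '[-0.6,0,-0.6,0,0,0,-0.1,-0.9,0.2,-0.9,0,0,0,-0.1,-0.9,0.7,-0.4,0,0,0,-0.1,-0.9,0.9,0,0,0,0,-0.1,-0.9,0.9,0,0,0,0,-0.1,-0.3,0.9,0,0,0,0,-0.1,0,0.8,0,0,0,0,-0.1,0,0.4,0,0,0,0,-0.1,0,0,0,0,0,0,-0.1,0,0,0,0,0,0,-0.1]'
python3 -c "
from h import *
cv2.imwrite('pics/wa.png',capture('wrist')[:,:,::-1])"
python3 -m pendant '[-0.6,0,0,0,0,0,-0.1,-0.9,0,0,0,0,0,-0.1,-0.9,0,0,0,0,0,-0.1,-0.9,0,0,0,0,0,-0.1,-0.9,0,0,0,0,0,-0.1,-0.8,0,0,0,0,0,-0.1,0,0,0,0,0,0,-0.1,0,0,0,0,0,0,-0.1]'
python3 -c "
from h import *
b=capture('wrist')[:280,120:420,::-1];a=cv2.imread('pics/wa.png')[:280,120:420]
cv2.imwrite('pics/wab.png',cv2.resize(np.hstack([a,b]),(800,373)))"
```

```text
time: 37.15
tool_pos: [626.0, -4.3, 279.7]
tcp_rot: [-3.14, -0.0, 1.57]
contact_force: [-0.1, 0.0, 0.2]
grip_width: 50.8
finger_force: 0.0
time: 38.0
tool_pos: [625.4, -155.1, 280.7]
tcp_rot: [3.141, -0.0, 1.569]
contact_force: [0.6, -0.3, 0.7]
grip_width: 50.6
finger_force: 0.0
```

View pics/wab.png

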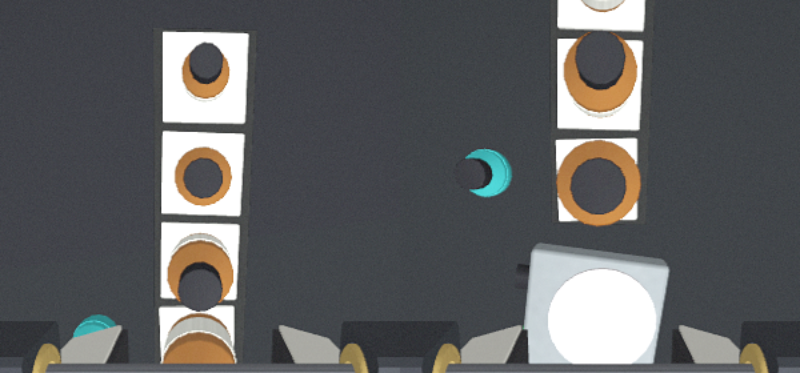

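Seen from above, each bottle's columns match its tile's (205/205, 203/202, 600/600, 598/597), so all are centred.

```bash
python3 -c "
from plant import *
print(close_job())"
```

```text
the job is handed in; nothing more can be done
None
```

I set the four amber bottles upright on their tiles, largest next to the stirrer and smallest next to the mortar, none was knocked over and the mortar was not touched; the last camera check showed them centred, and I handed the job in at about 38 s.

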